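# Refit the rotor of the sample mill

### The arm

A 6-joint arm with a two-finger parallel gripper is mounted at the origin on the work surface. World frame = base frame: x ahead of the robot, y to its left, z up, the work surface at z = 0. Lengths are in m, angles in rad, forces in N, time in s.
With the tool pointing down it reaches from about 0.3 to 0.775 m from the base axis. Payload 14.6 kg.
Tool frame: the origin (TCP) lies at the very end of the fingers, on their centre line; the grasp point (between the pads) lies 19 mm behind it; z points along the fingers, y is the direction in which the jaws open and shut (so a half turn about z gives the same grasp; the last joint's range is limited). The gripper opens to 94 mm and grips with 3 to 60 N. Pads are 16 mm wide; open, the fingers measure 119 mm over their backs; the gripper's body (75 mm by 177 mm) begins 78 mm behind the grasp point.
Start: joints at [1.147, 0.3, 1.521, -0, 1.321, -0.067], TCP at [0.192, 0.515, 0.205] pointing down, gripper open.
Joint ranges: [-3.03, 3.03], [-0.79, 2.21], [0.23, 2.52], [-1.04, 4.18], [0, 3.07], [-2.55, 2.55]. Speed limits (rad/s): [2.22, 2.22, 2.57, 3.14, 3.14, 3.14].

### API

Orientations are given as [roll, pitch, yaw] about the fixed x, y, z axes, in that order (R = Rz(yaw) Ry(pitch) Rx(roll)).
In Python, from station import get_obs, vision, hand_in gives the robot as it stands.
- The arm moves only by the tool play_rows, never from a script. Its argument "moves" is a list of rows, each an object with "claw": the opening, from 0 (shut) to 1 (fully open); "linear": the shift along the tool's x, y, z in mm, a list of three; "turn": the turn, a rotation vector about the tool's x, y, z in rad, a list of three. In form: [{"claw": claw, "linear": [tx, ty, tz], "turn": [ax, ay, az]}, ...]. A call has 1 to 8 rows; each row is the pose to reach, as a shift and turn from the pose measured when the call began, along the tool's axes at that moment; what a row does not reach only later rows make up. A row lasts 1/8 s, in which the tool goes at most 62.5 mm and 10.7 degrees, less where a joint would pass 70% of its speed; a pose out of reach is approached as far as the arm can. A call with a gripper value outside its range is refused whole. The fingers move at their own pace and stop on an object; "force" is the grip in N (left out, the last holds). Time passes only in rows, so rows that repeat a pose let the fingers close. It gives the time, the measured TCP pose, the force and the opening at its end, in the units of the state.
- get_obs(): the state, without advancing time (a new reading comes with each control period).
- vision.camera(name): name is "side" or "top"; returns the picture (384x512x3 uint8, blue, green, red); there is no depth.
- vision.camera_info(name): a dict with "camera_matrix" (3x3 intrinsics, pixels), "k1" (the pictures are not rectified: a ray, as slopes to the right and down, at radius r is drawn at 1 + k1 r^2 times it, then the intrinsics apply), "rvec" (rotation vector, rad) and "tvec" (3), from world to camera coordinates, as OpenCV has them. Camera axes: x right, y down, z forward; pixel columns grow to the right and rows downward; lengths in m; the calibration is good to about 2 mm. A picture is of the moment at which its call begins. camera_info takes no time and is no camera call.
- hand_in(): hands the job in, once; it reports no verdict.
The state is a dict: "time_s": time; "qpos": joint angles; "joint_vel": joint speeds; "tau": joint torques, N m; "ee_pos": TCP position; "eef_rot": TCP orientation; "force": force on the tool from outside, world axes, zero at the start; "moment": the same for the moment, N m; "grip_width": finger opening in m.
Only numpy, scipy, OpenCV 4.12 (cv2) and the standard library are available. Lean on these libraries where they do the work, as an engineer would, in place of code of your own. Each camera call takes 0.05 s, during which the arm holds its last target.

### The job

The sample mill has been cleaned and has to go back into use. Flip the toggle latch at the front of its lid open, swing the lid up and back past upright so that it stays open, then fit the rotor that lies in the tray onto the drive shaft, hub up and flat to flat, lowering it gently until it sits fully home, and let go. Leave the glassware and vials standing.

Things in the scene. Friction and masses are not known exactly. Their poses are not given: they have to be found in the camera images.
- mill: White box 220 mm deep (x), 210 wide (y), 85 high, fixed; on it an aluminium chamber block 150 x 200 mm, up to z 135 mm. Origin on the bench under the shaft axis; x points from the front (latch, handle) to the back (hinge), z up. The round chamber is 122 mm across, floor at 85 mm, rim at 135 mm. The shut lid, 150 x 200 mm, centred on the shaft axis, covers it from 135 to 166 mm.
- mill_latch (a joint): Angle of the lid latch's lever, rad: 0 = latched, lever straight up in front of the lid; grows as its tip is pulled to the mill's front (-x) and down, to 2.27. Over-centre: stiff for the first 0.35 rad (about 0.3 N m, 4 N at the tip), then it snaps over and falls open by itself, and its wire bail drops off the keeper on the chamber block. Until then the lid is held shut.
- latch_pivot (a point): Pivot pin of the latch lever, in the middle of the lid's front, 14 mm before its face and 150 mm above the bench while the lid is shut; the lever turns about the mill's y axis through this point.
- latch_tip (a point): Rolled tip of the steel latch lever (24 mm wide, 4 mm thick), 88 mm from the pivot. While latched, the lever's upper 70 mm stand free above the lid and a finger can reach behind it (over the lid).
- mill_lid (a joint): Opening angle of the lid, rad: 0 = shut, 1.57 = upright, stops at 1.85. Hinged along the back (mill's y axis); stiff friction hinges hold it wherever it is left; lifting takes about 5 N at the handle.
- lid_hinge (a point): Middle of the lid's hinge line, 80 mm behind the shaft axis (mill's +x), 140 mm above the bench.
- lid_handle (a point): Middle of the lid's T-handle: two black revolving grips on one crossbar along the mill's y axis, 46 mm long overall, 26 mm in diameter; they turn freely about it. It sticks out 35 mm from the lid's front face on a 10 mm stud, 75 mm to the mill's +y side of the latch, 149 mm above the bench while shut, 190 mm from the hinge line.
- shaft_seat (a point): Middle of the shaft's shoulder in the chamber, 91 mm above the bench; the rotor's origin comes here when fully home. Its x axis points to the side of the shaft's flat, z up. The shaft is 30 mm in diameter with one flat 9 mm from its axis and ends 40 mm above this point, with a 4 mm bevel. The motor's brake holds it (over 1 N m to turn).
- rotor: Steel rotor, about 0.45 kg, hub up in the tray: disc 100 mm in diameter, 12 mm thick, four small beaters on it (up to 20 mm high), round hub 48 mm in diameter, top 52 mm above the underside. A D-shaped bore goes right through: 34 mm in diameter, flat 11 mm from the axis. Origin: centre of the underside; x axis points to the side of the bore's flat, z to the hub.
- tray: Open white plastic tray, 240 x 190 mm, 30 mm high, floor 4 mm thick, fixed to the bench; origin at the centre of its underside, x along its length. The rotor and two vials stand in it.
- vial_left: Glass vial with a blue cap, 30 mm diameter, 60 mm high, standing at the back of the tray (its +x end); origin at the centre of its underside.
- vial_right: A second vial like it, standing at the back of the tray; origin at the centre of its underside.
- beaker: Glass beaker, 74 mm diameter, 95 mm high, beyond the mill and the tray; origin at the centre of its underside.
- reagent_bottle: Amber glass bottle with a blue cap, 72 mm diameter, 150 mm high, on the robot's left; origin at the centre of its underside.
- measuring_cylinder: Glass measuring cylinder, 30 mm diameter on a 70 mm foot, 190 mm high, on the robot's right; origin at the centre of its underside.
There are look-alikes about, which are no part of the job. What is shaped like the rotor but purple is not meant.

How it is judged:
By the outcome, as a careful person would: the job done as asked, in the order asked, and still so for the second after the job is handed in, with the robot touching nothing.
It also fails if it takes over 72 s, if anything falls off the work surface, if the arm or the gripper's body presses on something with over 40 N, if the wrist force passes 120 N, or if a joint passes its speed limit or range.

## Working session

There is one attempt and no reset: what is moved stays moved. The work goes in short steps, Python scripts to look and compute and a tool call to move; the robot and the scene stay as the last step left them, time stands still between calls to the robot, and variables do not carry over. Pictures are saved under pics/ and viewed, and the job is handed in when it is done.

Besides the shell and the picture viewer there is one more tool, called after "Request:" in YAML: its name, and indented under it one key for each argument. play_rows: Moves the arm, as the interface text tells. Its arguments: {"type":"object","properties":{"moves":{"type":"array","items":{"type":"object","properties":{"claw":{"type":"number"},"linear":{"type":"array","items":{"type":"number"}},"turn":{"type":"array","items":{"type":"number"}}}}},"force":{"type":"number"}},"required":["moves"]}

```bash
ls; mkdir -p pics; python3 - <<'E'
from station import get_obs, vision
import cv2
o=get_obs(); print(o)
for n in ("side","top"):
    im=vision.camera(n); cv2.imwrite(f"pics/{n}0.png",im)
    i=vision.camera_info(n); print(n,i)
E
```

```text
pics
{'time_s': 0.0, 'qpos': array([ 1.14742285e+00,  3.00471833e-01,  1.52157729e+00,  1.49489227e-05,
        1.32070963e+00, -6.66187593e-02]), 'joint_vel': array([ 0.000635  , -0.00166016, -0.00121264, -0.00065502,  0.00045415,
       -0.00159543]), 'tau': array([-2.06651610e-03, -5.31797755e+01, -3.52733588e+01,  7.07633444e-02,
        2.43535376e-02, -1.34539955e-04]), 'ee_pos': array([0.19197938, 0.5151249 , 0.20488754]), 'eef_rot': array([-3.14043010e+00, -9.20742052e-05,  2.78483418e+00]), 'force': array([ 0.410063  , -0.62850562,  0.02448563]), 'moment': array([ 0.0561344 ,  0.05717032, -0.03216187]), 'grip_width': 0.09393523408062761}
side {'camera_matrix': array([[356.94231986,   0.        , 254.3086939 ],
       [  0.        , 356.94231986, 195.66998796],
       [  0.        ,   0.        ,   1.        ]]), 'k1': -0.04248417513663944, 'rvec': array([ 2.38929255, -0.05695326,  0.01491506]), 'tvec': array([-0.57011423,  0.13331151,  1.03613464])}
top {'camera_matrix': array([[430.64156319,   0.        , 259.1281685 ],
       [  0.        , 430.64156319, 193.25013353],
       [  0.        ,   0.        ,   1.        ]]), 'k1': 0.02043073368659293, 'rvec': array([ 2.1545565 , -2.13284498,  0.17115858]), 'tvec': array([-0.01057484,  0.59153967,  1.19404267])}
```

View pics/side0.png

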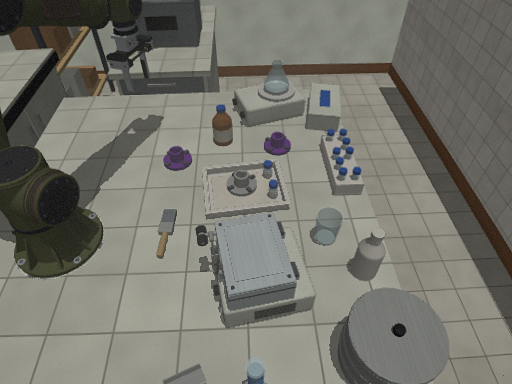

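View pics/top0.png

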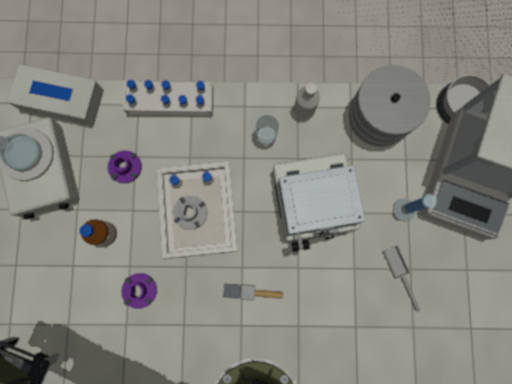

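The robot base is at the bottom of the top view. The tray with the steel rotor is at about (190,212) and the mill at about (318,197). The purple look-alikes are at (124,166) and (139,291). Next I'll zoom in and set up helpers.

```bash
cat > h.py <<'E'
import numpy as np, cv2
from scipy.spatial.transform import Rotation as Rn
from station import get_obs, vision
def cam(n):
    i=vision.camera_info(n); R=cv2.Rodrigues(i['rvec'])[0]; return i['camera_matrix'],i['k1'],R,i['tvec']
def proj(n,P):
    K,k,R,t=cam(n); P=np.atleast_2d(P).astype(float)
    return cv2.projectPoints(P,cv2.Rodrigues(R)[0],t,K,np.array([k,0,0,0.]))[0].reshape(-1,2)
def ray(n,uv):
    K,k,R,t=cam(n)
    p=cv2.undistortPointsIter(np.array([[uv]],float),K,np.array([k,0,0,0.]),None,None,(3,100,1e-12)).reshape(2) if hasattr(cv2,'undistortPointsIter') else cv2.undistortPoints(np.array([[uv]],float),K,np.array([k,0,0,0.])).reshape(2)
    d=R.T@np.array([p[0],p[1],1]); return -R.T@t, d/np.linalg.norm(d)
def atz(n,uv,z):
    c,d=ray(n,uv); return c+d*(z-c[2])/d[2]
def tri(a,b):
    # side px a, top px b -> point, gap
    c1,d1=ray('side',a); c2,d2=ray('top',b)
    A=np.stack([d1,-d2],1); s=np.linalg.lstsq(A,c2-c1,rcond=None)[0]
    p,q=c1+s[0]*d1,c2+s[1]*d2; return (p+q)/2,np.linalg.norm(p-q)
def crop(im,x0,y0,x1,y1,f,name):
    c=cv2.resize(im[y0:y1,x0:x1],None,fx=f,fy=f,interpolation=cv2.INTER_CUBIC)
    for x in range((x0+9)//10*10,x1,10):
        cv2.line(c,((x-x0)*f,0),((x-x0)*f,6 if x%50 else 14),(0,0,255),1)
        if x%20==0: cv2.putText(c,str(x),((x-x0)*f,24),0,.4,(0,0,255),1)
    for y in range((y0+9)//10*10,y1,10):
        cv2.line(c,(0,(y-y0)*f),(6,(y-y0)*f),(0,0,255),1)
        if y%20==0: cv2.putText(c,str(y),(8,(y-y0)*f+4),0,.4,(0,0,255),1)
    cv2.imwrite(name,c)
E
python3 - <<'E'
from h import *
t=cv2.imread('pics/top0.png'); s=cv2.imread('pics/side0.png')
crop(t,265,145,375,255,5,'pics/t_mill.png')
crop(t,150,155,240,260,5,'pics/t_tray.png')
crop(s,185,205,325,325,5,'pics/s_mill.png')
crop(s,195,150,295,220,6,'pics/s_tray.png')
E
```

```text
(no output)
```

View pics/t_mill.png

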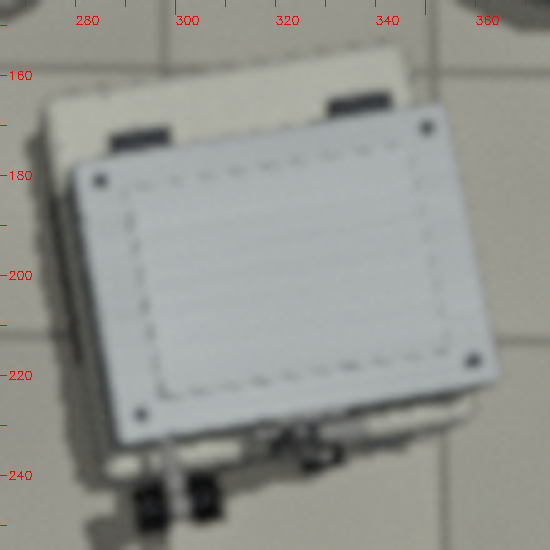

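View pics/t_tray.png

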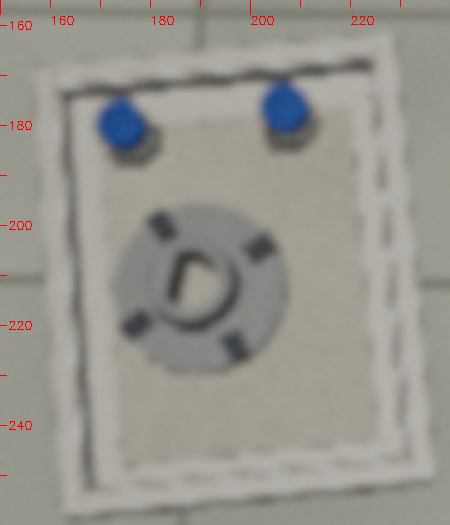

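View pics/s_mill.png

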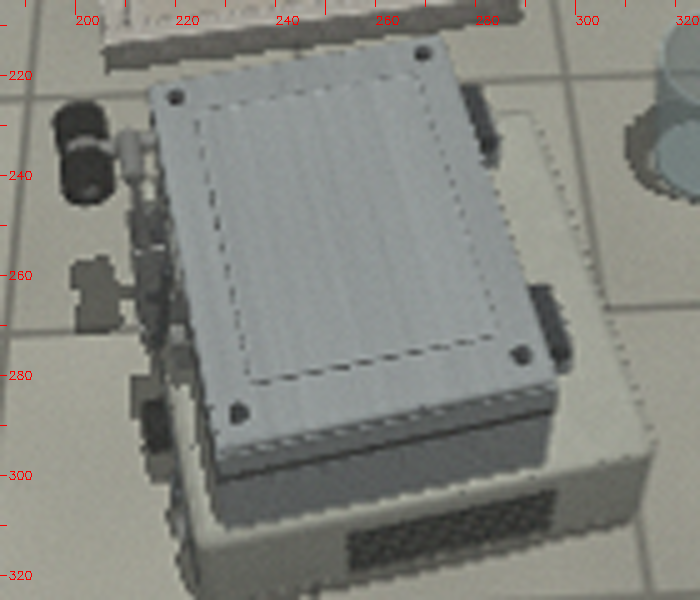

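View pics/s_tray.png

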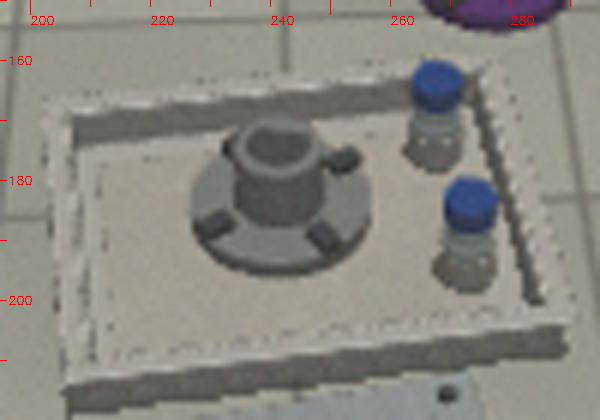

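```bash
python3 - <<'E'
from h import *
from scipy.optimize import least_squares
# lid corners mill frame: BL(+x,+y),BR,FR,FL
C=np.array([[.075,.1,.166],[.075,-.1,.166],[-.075,-.1,.166],[-.075,.1,.166]])
T=np.array([[280,179],[354,166],[364.4,221.4],[289.4,233.6]])
S=np.array([[272.4,213.4],[296,281.4],[229,296.4],[215.4,222.6]])
def w(p,C):
    c,s=np.cos(p[2]),np.sin(p[2]); return np.c_[p[0]+c*C[:,0]-s*C[:,1],p[1]+s*C[:,0]+c*C[:,1],C[:,2]]
for use in ('both','top','side'):
    f=lambda p:np.r_[(proj('top',w(p,C))-T).ravel()*(use!='side'),(proj('side',w(p,C))-S).ravel()*(use!='top')]
    r=least_squares(f,[.45,-.15,0.1]); print(use,r.x.round(4),r.fun.round(1))
    if use=='both': p=r.x
pts={'handle':[-.11,.075,.149],'pivot':[-.089,0,.150],'tip':[-.089,0,.238],'hinge':[.08,0,.14],'shaft':[0,0,.131]}
for k,v in pts.items():
    W=w(p,np.array([v])); print(k,W.round(4),proj('top',W).round(1),proj('side',W).round(1))
# rotor disc: top view rim centre, bore at z ~.056
print(tri((238.9+0,174),(190,211)))
for z in (.004,.016,.056): print(z,atz('top',(190,211.5),z), atz('side',(195+281/6,150+150/6),z))
for n,uv,z in (('vl',(174,179),.064),('vr',(206.5,177),.064)): print(n,atz('top',uv,z))
# tray corners top rim
for uv in ((157.5,170),(229,162),(236.5,250.5),(163.5,257.5)): print('tray',atz('top',uv,.03).round(4))
E
```

```text
both [ 0.5594 -0.1694  0.1755] [-0.1 -1.7  1.  -1.   2.2 -0.1  0.6  0.5  0.6 -2.   0.8 -0.5 -1.6 -1.1
 -1.9 -0.7]
top [ 0.5578 -0.167   0.1737] [-1.  -1.2  0.1 -0.4  1.2  0.5 -0.4  1.  -0.  -0.  -0.  -0.  -0.  -0.
 -0.  -0. ]
side [ 0.5605 -0.1719  0.1763] [ 0.  -0.   0.  -0.   0.  -0.   0.   0.   1.1 -1.2  1.5  0.5 -1.  -0.
 -1.5  0.1]
handle [[ 0.438  -0.1148  0.149 ]] [[301.4 246.3]] [[201.2 236.7]]
pivot [[ 0.4718 -0.1849  0.15  ]] [[328.4 233.4]] [[214.3 260.7]]
tip [[ 0.4718 -0.1849  0.238 ]] [[334.4 231.2]] [[210.6 237.7]]
hinge [[ 0.6382 -0.1554  0.14  ]] [[315.8 171.3]] [[285.4 249.5]]
shaft [[ 0.5594 -0.1694  0.131 ]] [[320.9 200.9]] [[252.5 258. ]]
(array([0.53333155, 0.1887185 , 0.06616457]), np.float64(0.005228788447085762))
0.004 [0.54139378 0.1988033  0.004     ] [0.53944512 0.24826115 0.004     ]
0.016 [0.54006752 0.19692991 0.016     ] [0.53954435 0.23564674 0.016     ]
0.056 [0.53564664 0.19068527 0.056     ] [0.53987511 0.19359868 0.056     ]
vl [0.62722016 0.23803426 0.064     ]
vr [0.63403323 0.14589969 0.064     ]
tray [0.6599 0.294  0.03  ]
tray [0.6863 0.085  0.03  ]
tray [0.428  0.0583 0.03  ]
tray [0.4064 0.2653 0.03  ]
```

```bash
python3 - <<'E'
from h import *
for n in('top','side'):
    print(n,ray(n,(256,192)))
t=cv2.imread('pics/top0.png'); s=cv2.imread('pics/side0.png')
g=lambda im:(255*(im/255.)**.6).astype(np.uint8)
crop(g(s),190,220,240,305,9,'pics/s_l.png')
crop(g(t),285,220,345,260,12,'pics/t_l.png')
E
```

```text
top (array([4.01396994e-01, 1.05296752e-03, 1.27068810e+00]), array([ 0.15623191,  0.00274738, -0.98771658]))
side (array([ 0.54639813, -0.63564655,  0.84485486]), array([ 0.03217877,  0.68956788, -0.72350582]))
```

View pics/s_l.png

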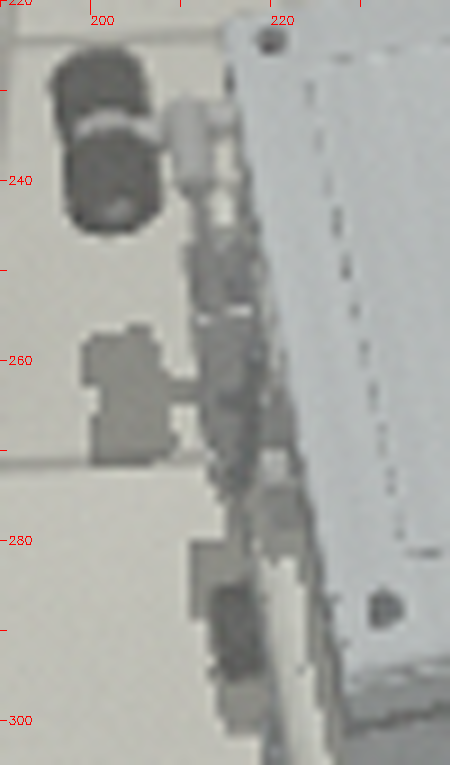

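View pics/t_l.png

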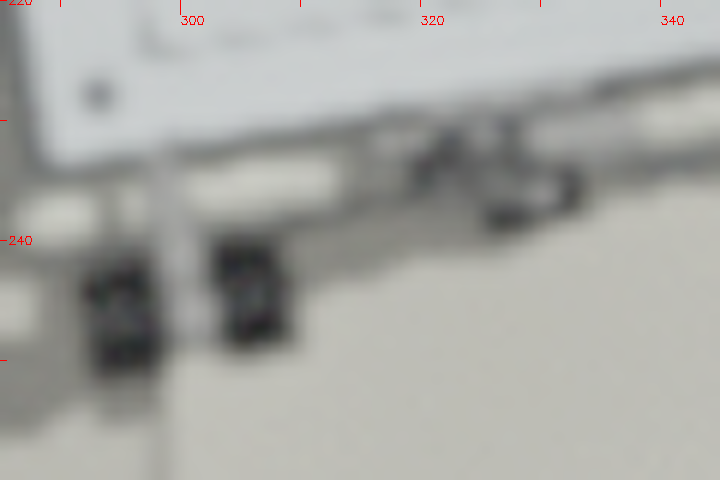

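Top view candidates for the rotor are the steel one in the tray (190,212), and two purple ones at (124,166) and (139,291). The tray crop confirms grey steel, hub up, with the bore's flat on the left, so I choose that one. For the latch, the rolled tip in the side view at (210,236) matches my predicted tip at (210.6,237.7). The grey patch at (204,264) is only the handle's shadow. The handle grips are at top (295,245) and (306,245), and the prediction is (301,246).

```bash
cat >> h.py <<'E'
MILL=np.array([0.5594,-0.1694,0.1755])
def mw(v):
    v=np.array(v,float); c,s=np.cos(MILL[2]),np.sin(MILL[2])
    return np.array([MILL[0]+c*v[0]-s*v[1],MILL[1]+s*v[0]+c*v[1],v[2]])
def wm(v):
    c,s=np.cos(MILL[2]),np.sin(MILL[2]); d=np.array(v)-[MILL[0],MILL[1],0]
    return np.array([c*d[0]+s*d[1],-s*d[0]+c*d[1],d[2]])
def rel(P,rpy=None,o=None):
    o=o or get_obs(); R0=Rn.from_euler('xyz',o['eef_rot'])
    R1=Rn.from_euler('xyz',rpy) if rpy is not None else R0
    l=R0.inv().apply(np.array(P)-o['ee_pos'])*1000; t=(R0.inv()*R1).as_rotvec()
    return l.round(1).tolist(),t.round(3).tolist()
def st():
    o=get_obs(); print('t',round(o['time_s'],2),'pos',o['ee_pos'].round(4),'rot',o['eef_rot'].round(3),'mill',wm(o['ee_pos']).round(4),'F',o['force'].round(1),'w',round(o['grip_width'],4),'q',o['qpos'].round(2)); return o
E
python3 - <<'E'
from h import *
# refine handle, rotor yaw
print('handle tri',tri((202,235.7),(301,245)))
print('tip tri', tri((210.5,236),(333,231)))
P=[.35,.15,.32]; print('via',rel(P,[np.pi,0,1.746]))
print('pre',rel(mw([-.045,0,.30]),[np.pi,0,1.746]),mw([-.045,0,.30]))
for uv in ((162,226),(260,247),(135,325),(235,347)): 
    q=atz('top',(150+uv[0]/5,155+uv[1]/5),.024);print(q.round(4))
a=atz('top',(150+173/5,155+300/5),.056);b=atz('top',(150+187/5,155+253/5),.056);print(np.degrees(np.arctan2((b-a)[1],(b-a)[0]))+90)
E
```

```text
handle tri (array([ 0.44058252, -0.11362881,  0.15155011]), np.float64(0.001072597971372687))
tip tri (array([ 0.47176005, -0.18133391,  0.23923533]), np.float64(0.0006047848533814542))
via ([-275.6, -287.1, -114.8], [-0.001, 0.0, 1.039])
pre ([-544.5, -536.1, -94.5], [-0.001, 0.0, 1.039]) [ 0.51509123 -0.17725702  0.3       ]
[0.5721 0.2189 0.024 ]
[0.5603 0.1615 0.024 ]
[0.5141 0.2324 0.024 ]
[0.5019 0.1742 0.024 ]
75.48535866339125
```

Request:
play_rows:
  moves:
    - {"claw": 0,"linear": [-20,-20,-95],"turn": [0,0,0.1]}
    - {"claw": 0,"linear": [-275,-280,-105],"turn": [0,0,1.04]}
    - {"claw": 0,"linear": [-275,-280,-105],"turn": [0,0,1.04]}
    - {"claw": 0,"linear": [-545,-536,-95],"turn": [0,0,1.04]}
    - {"claw": 0,"linear": [-545,-536,-95],"turn": [0,0,1.04]}
    - {"claw": 0,"linear": [-545,-536,-95],"turn": [0,0,1.04]}
    - {"claw": 0,"linear": [-545,-536,-95],"turn": [0,0,1.04]}
    - {"claw": 0,"linear": [-545,-536,-95],"turn": [0,0,1.04]}

```text
time_s: 1.1
ee_pos: [0.3836, 0.1011, 0.2905]
eef_rot: [-3.141, 0.001, 1.745]
force: [0.4, 1.0, -0.6]
grip_width: 0.017
```

```bash
python3 - <<'E'
from h import *
st(); print(rel(mw([-.045,0,.30]),[np.pi,0,1.746]))
E
```

```text
t 1.1 pos [0.3836 0.1011 0.2905] rot [-3.141e+00  1.000e-03  1.745e+00] mill [-0.1259  0.2971  0.2905] F [ 0.4  1.  -0.6] w 0.017 q [ 0.17 -0.11  1.77 -0.    1.48 -0.01]
([-297.0, 81.3, -9.3], [-0.0, 0.001, -0.001])
```

Request:
play_rows:
  moves:
    - {"claw": 0,"linear": [-297,81,-9],"turn": [0,0,0]}
    - {"claw": 0,"linear": [-297,81,-9],"turn": [0,0,0]}
    - {"claw": 0,"linear": [-297,81,-9],"turn": [0,0,0]}
    - {"claw": 0,"linear": [-297,81,-9],"turn": [0,0,0]}
    - {"claw": 0,"linear": [-297,81,-9],"turn": [0,0,0]}
    - {"claw": 0,"linear": [-297,81,-9],"turn": [0,0,0]}
    - {"claw": 0,"linear": [-297,81,95],"turn": [0,0,0]}
    - {"claw": 0,"linear": [-297,81,95],"turn": [0,0,0]}

```text
time_s: 2.1
ee_pos: [0.5138, -0.1764, 0.1933]
eef_rot: [-3.14, -0.0, 1.745]
force: [-0.2, 0.0, -0.3]
grip_width: 0.0004
```

```bash
python3 - <<'E'
from h import *
o=st()
for n in('top','side'):
    im=vision.camera(n); cv2.imwrite(f'pics/{n}1.png',im)
    crop(im,*((265,120,375,255) if n=='top' else (185,165,305,300)),5 if n=='top' else 4,f'pics/{n}1c.png'); print(proj(n,o['ee_pos']))
E
```

```text
t 2.1 pos [ 0.5138 -0.1764  0.1933] rot [-3.14  -0.     1.745] mill [-0.0461  0.0011  0.1933] F [-0.2  0.  -0.3] w 0.0004 q [-0.4   0.3   1.55 -0.    1.29 -0.57]
[[327.56654631 215.5472212 ]]
[[231.75577454 245.87940239]]
```

View pics/side1c.png

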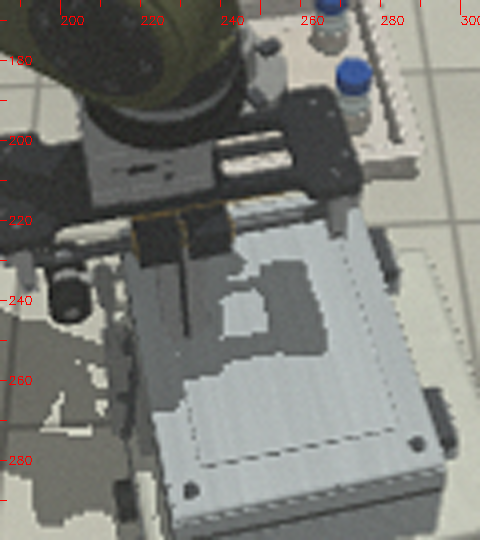

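The side view shows the closed fingers behind the lever. The fingertip is at about (231,248), on the prediction of (231.8,246), and the lever is at (210-213,232-270). Next I pull toward the mill's front.

Request:
play_rows:
  moves:
    - {"claw": 0,"linear": [0,-25,0],"turn": [0,0,0]}
    - {"claw": 0,"linear": [0,-35,0],"turn": [0,0,0]}
    - {"claw": 0,"linear": [0,-45,0],"turn": [0,0,0]}
    - {"claw": 0,"linear": [0,-55,0],"turn": [0,0,0]}
    - {"claw": 0,"linear": [0,-65,0],"turn": [0,0,0]}
    - {"claw": 0,"linear": [0,-75,0],"turn": [0,0,0]}
    - {"claw": 0,"linear": [0,-90,0],"turn": [0,0,0]}
    - {"claw": 0,"linear": [0,-100,0],"turn": [0,0,0]}

```text
time_s: 3.2
ee_pos: [0.4134, -0.1935, 0.1925]
eef_rot: [-3.135, -0.003, 1.745]
force: [0.0, -0.2, 0.5]
grip_width: 0.0003
```

```bash
python3 - <<'E'
from h import *
o=st()
im=vision.camera('side'); cv2.imwrite('pics/side2.png',im); crop(im,160,165,290,300,5,'pics/side2c.png')
E
```

```text
t 3.2 pos [ 0.4134 -0.1935  0.1925] rot [-3.135e+00 -3.000e-03  1.745e+00] mill [-0.148   0.0018  0.1925] F [ 0.  -0.2  0.5] w 0.0003 q [-0.52  0.11  1.78 -0.    1.26 -0.69]
```

View pics/side2c.png

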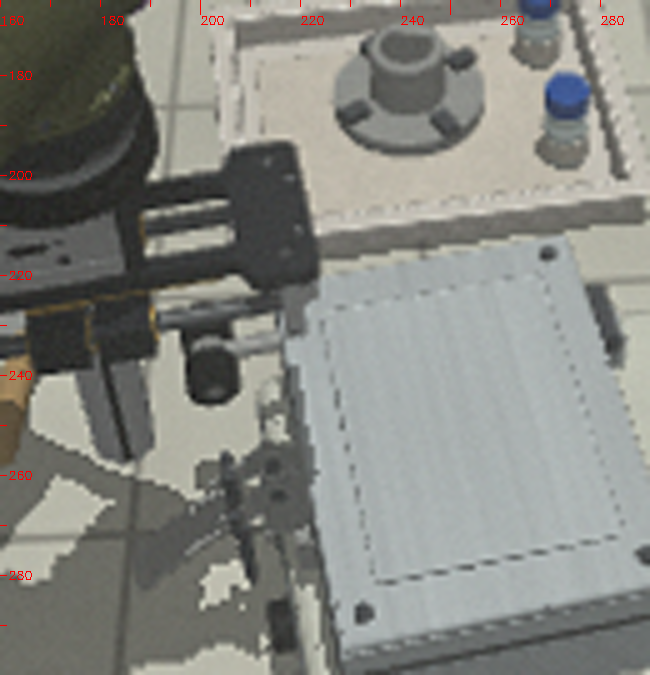

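The latch has snapped open: the lever lies forward and down, from (214,262) to (188,279), and the force is back to zero. Next is the handle.

```bash
python3 - <<'E'
from h import *
h=wm([0.4406,-.1136,.1515]); print(h)
print(rel(mw([-.1085,.075+.0185,.2]),[np.pi,0,1.746]))
E
```

```text
[-0.10723245  0.07568541  0.1515    ]
([91.8, 39.9, -7.4], [-0.007, -0.003, -0.001])
```

Request:
play_rows:
  moves:
    - {"claw": 0.38,"linear": [60,10,-8],"turn": [-0.007,-0.003,0]}
    - {"claw": 0.38,"linear": [92,40,-8],"turn": [-0.007,-0.003,0]}
    - {"claw": 0.38,"linear": [92,40,-8],"turn": [-0.007,-0.003,0]}
    - {"claw": 0.38,"linear": [92,40,15],"turn": [-0.007,-0.003,0]}
    - {"claw": 0.38,"linear": [92,40,20],"turn": [-0.007,-0.003,0]}

```text
time_s: 3.88
ee_pos: [0.4354, -0.0965, 0.1716]
eef_rot: [-3.14, -0.001, 1.744]
force: [0.7, -0.2, -0.7]
grip_width: 0.0357
```

```bash
python3 - <<'E'
from h import *
o=st()
for n,b in(('side',(170,180,240,270)),('top',(270,200,340,270))):
    im=vision.camera(n); cv2.imwrite(f'pics/{n}3.png',im); crop(im,*b,7,f'pics/{n}3c.png'); print(n,proj(n,o['ee_pos']))
E
```

```text
t 3.88 pos [ 0.4354 -0.0965  0.1716] rot [-3.140e+00 -1.000e-03  1.744e+00] mill [-0.1094  0.0935  0.1716] F [ 0.7 -0.2 -0.7] w 0.0357 q [-0.3   0.1   1.84  0.    1.2  -0.47]
side [[199.48465338 224.97940159]]
top [[295.09031846 246.94038171]]
```

View pics/side3c.png

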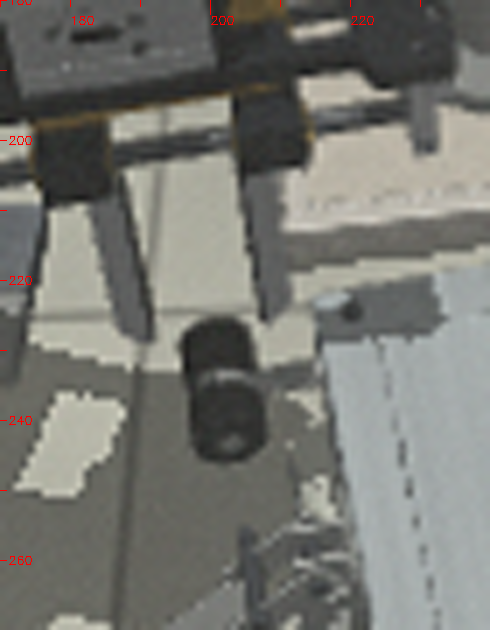

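View pics/top3c.png

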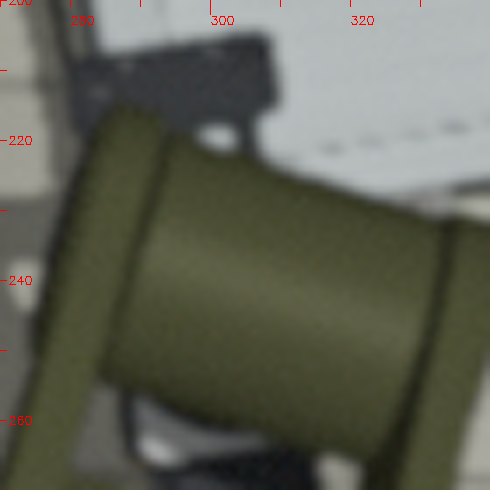

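```bash
python3 - <<'E'
from h import *
print(proj('side',[mw([-.1094,.0935,.149]),mw([-.1094,.089,.149]),mw([-.1074,.089,.149])]))
E
```

```text
[[200.57360387 230.70777437]
 [200.79368918 232.13994549]
 [201.60884872 231.99478844]]
```

Request:
play_rows:
  moves:
    - {"claw": 0.38,"linear": [0,1,10],"turn": [0,0,0]}
    - {"claw": 0.38,"linear": [0,1,20],"turn": [0,0,0]}
    - {"claw": 0.38,"linear": [0,1,30],"turn": [0,0,0]}
    - {"claw": 0.38,"linear": [0,1,35],"turn": [0,0,0]}
    - {"claw": 0.38,"linear": [0,1,35],"turn": [0,0,0]}

```text
time_s: 4.6
ee_pos: [0.4367, -0.0963, 0.1371]
eef_rot: [-3.141, -0.001, 1.744]
force: [0.6, -0.8, 0.5]
grip_width: 0.0358
```

Clear descent. Now close gently.

Request:
play_rows:
  force: 12
  moves:
    - {"claw": 0,"linear": [0,0,0],"turn": [0,0,0]}
    - {"claw": 0,"linear": [0,0,0],"turn": [0,0,0]}
    - {"claw": 0,"linear": [0,0,0],"turn": [0,0,0]}

```text
time_s: 4.97
ee_pos: [0.4366, -0.0963, 0.1373]
eef_rot: [-3.14, -0.001, 1.744]
force: [-3.5, -0.8, 2.9]
grip_width: 0.0257
```

```bash
python3 - <<'E'
from h import *
o=st()
im=vision.camera('side'); crop(im,170,180,240,270,6,'pics/side4c.png')
# arc waypoints: TCP is at handle + offset const; handle at angle 0 local
hx,hz=.08,.14; p=wm(o['ee_pos']); 
cx=p[0]; cz=.149; off=p[2]-cz
a0=np.arctan2(cz-hz,hx-cx); r=np.hypot(cz-hz,hx-cx); print('r',r,'a0',a0)
for th in np.arange(0,1.9,.15).tolist()+[1.85]:
    q=[hx-r*np.cos(a0+th),p[1],hz+r*np.sin(a0+th)+off]; W=mw(q)
    print(round(th,2),np.round(rel(W)[0],0),W.round(3),round(np.hypot(*W[:2]),3))
E
```

```text
t 4.97 pos [ 0.4366 -0.0963  0.1373] rot [-3.140e+00 -1.000e-03  1.744e+00] mill [-0.1082  0.0934  0.1373] F [-3.5 -0.8  2.9] w 0.0257 q [-0.3   0.15  1.88  0.    1.12 -0.47]
r 0.18841948561998376 a0 0.04778394251899075
0.0 [ 0. -0.  0.] [ 0.437 -0.096  0.137] 0.447
0.15 [  0.   3. -28.] [ 0.44  -0.096  0.165] 0.45
0.3 [  0.  11. -55.] [ 0.447 -0.094  0.193] 0.457
0.45 [  0.  22. -81.] [ 0.459 -0.092  0.218] 0.468
0.6 [   0.   38. -105.] [ 0.474 -0.09   0.242] 0.482
0.75 [   0.   56. -126.] [ 0.492 -0.086  0.263] 0.5
0.9 [   0.   78. -144.] [ 0.514 -0.083  0.281] 0.52
1.05 [   0.  102. -159.] [ 0.537 -0.078  0.296] 0.543
1.2 [   0.  128. -170.] [ 0.563 -0.074  0.307] 0.568
1.35 [   0.  156. -177.] [ 0.59  -0.069  0.314] 0.594
1.5 [   0.  184. -180.] [ 0.618 -0.064  0.317] 0.621
1.65 [   0.  212. -178.] [ 0.645 -0.059  0.315] 0.648
1.8 [   1.  240. -172.] [ 0.673 -0.054  0.31 ] 0.675
1.85 [   1.  248. -170.] [ 0.681 -0.053  0.307] 0.684
```

View pics/side4c.png

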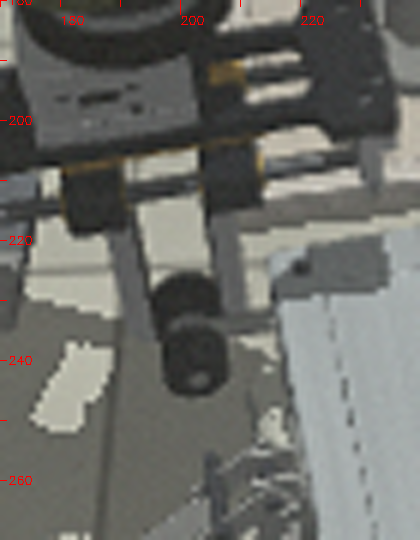

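The jaws hold the far grip at (201,230), and the width of 25.7 mm matches its 26 mm diameter. Now the arc.

Request:
play_rows:
  moves:
    - {"claw": 0,"linear": [0,2,-18],"turn": [0,0,0]}
    - {"claw": 0,"linear": [0,5,-37],"turn": [0,0,0]}
    - {"claw": 0,"linear": [0,11,-55],"turn": [0,0,0]}
    - {"claw": 0,"linear": [0,18,-73],"turn": [0,0,0]}
    - {"claw": 0,"linear": [0,28,-90],"turn": [0,0,0]}
    - {"claw": 0,"linear": [0,38,-105],"turn": [0,0,0]}

```text
time_s: 5.78
ee_pos: [0.4734, -0.0897, 0.2423]
eef_rot: [-3.138, -0.002, 1.744]
force: [-4.4, -0.7, -4.1]
grip_width: 0.0253
```

Request:
play_rows:
  moves:
    - {"claw": 0,"linear": [0,18,-21],"turn": [0,0,0]}
    - {"claw": 0,"linear": [0,40,-39],"turn": [0,0,0]}
    - {"claw": 0,"linear": [0,64,-54],"turn": [0,0,0]}
    - {"claw": 0,"linear": [0,90,-65],"turn": [0,0,0]}
    - {"claw": 0,"linear": [0,118,-72],"turn": [0,0,0]}
    - {"claw": 0,"linear": [0,146,-75],"turn": [0,0,0]}

```text
time_s: 6.52
ee_pos: [0.6185, -0.0641, 0.3186]
eef_rot: [-3.14, -0.001, 1.744]
force: [-3.6, -0.4, 4.2]
grip_width: 0.0252
```

```bash
python3 - <<'E'
from h import *
o=st()
hx,hz=.08,.14; r,a0,off=.1884,.0478,-.0117; p=wm(o['ee_pos'])
for th in (1.5,1.6,1.7,1.75,1.8,1.83):
    q=[hx-r*np.cos(a0+th),p[1],hz+r*np.sin(a0+th)+off]; print(th,rel(mw(q),[np.pi,0,1.746])[0])
E
```

```text
t 6.53 pos [ 0.6185 -0.0641  0.3186] rot [-3.140e+00 -1.000e-03  1.744e+00] mill [0.0766 0.0934 0.3186] F [-3.6 -0.4  4.2] w 0.0252 q [-0.16  0.42  1.11  0.    1.62 -0.34]
1.5 [-0.0, -0.9, 1.9]
1.6 [0.0, 17.9, 2.4]
1.7 [0.1, 36.6, 4.8]
1.75 [0.1, 45.8, 6.6]
1.8 [0.1, 55.0, 9.0]
1.83 [0.1, 60.4, 10.6]
```

Request:
play_rows:
  moves:
    - {"claw": 0,"linear": [0,18,2],"turn": [0,0,0]}
    - {"claw": 0,"linear": [0,37,5],"turn": [0,0,0]}
    - {"claw": 0,"linear": [0,55,9],"turn": [0,0,0]}
    - {"claw": 0,"linear": [0,55,9],"turn": [0,0,0]}

```text
time_s: 7.02
ee_pos: [0.6745, -0.0543, 0.3105]
eef_rot: [3.138, -0.0, 1.745]
force: [6.3, 1.2, 6.5]
grip_width: 0.0253
```

```bash
python3 - <<'E'
from h import *
o=st()
im=vision.camera('side'); cv2.imwrite('pics/side5.png',im)
E
```

```text
t 7.03 pos [ 0.6745 -0.0543  0.3105] rot [ 3.138 -0.     1.745] mill [0.1334 0.0933 0.3105] F [6.3 1.2 6.5] w 0.0253 q [-0.13  0.56  0.92  0.    1.66 -0.31]
```

View pics/side5.png

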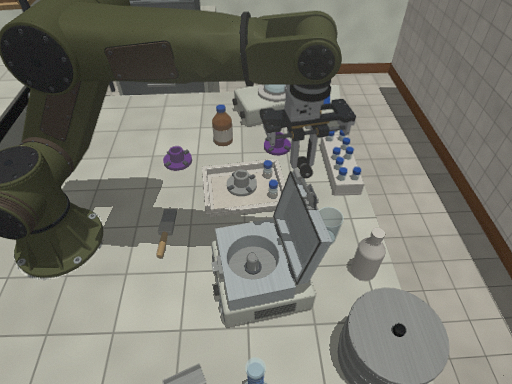

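The lid is past upright (lid edge from (290,180) to (325,245)) and the chamber and shaft (252,262) are exposed. Release and rise.

Request:
play_rows:
  moves:
    - {"claw": 0.55,"linear": [0,0,0],"turn": [0,0,0]}
    - {"claw": 0.55,"linear": [0,0,0],"turn": [0,0,0]}
    - {"claw": 0.55,"linear": [0,0,-30],"turn": [0,0,0]}
    - {"claw": 0.55,"linear": [0,0,-70],"turn": [0,0,0]}
    - {"claw": 0.75,"linear": [60,-60,-60],"turn": [0,0,0]}
    - {"claw": 0.75,"linear": [120,-150,-20],"turn": [0,0,0]}
    - {"claw": 0.75,"linear": [180,-210,0],"turn": [0,0,0]}
    - {"claw": 0.75,"linear": [180,-210,0],"turn": [0,0,0]}

```text
time_s: 8.07
ee_pos: [0.4692, 0.0664, 0.3207]
eef_rot: [3.138, -0.0, 1.745]
force: [0.3, 2.0, 0.6]
grip_width: 0.0706
```

```bash
python3 - <<'E'
from h import *
o=st()
for n,b in(('side',(190,150,340,320)),('top',(255,120,375,250))):
    im=vision.camera(n); cv2.imwrite(f'pics/{n}6.png',im); crop(im,*b,4 if n=='side' else 5,f'pics/{n}6c.png')
E
```

```text
t 8.07 pos [0.4692 0.0664 0.3207] rot [ 3.138 -0.     1.745] mill [-0.0476  0.2479  0.3207] F [0.3 2.  0.6] w 0.0706 q [ 0.06  0.06  1.54  0.    1.54 -0.11]
```

View pics/side6c.png

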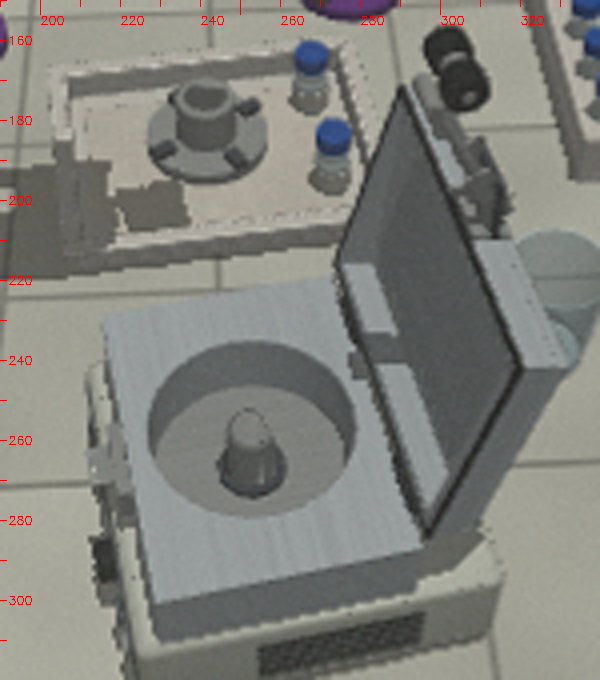

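View pics/top6c.png

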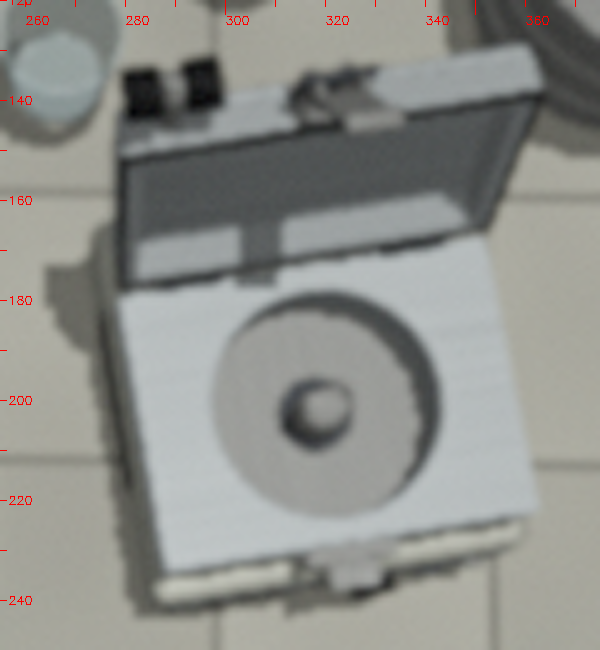

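View pics/top6.png

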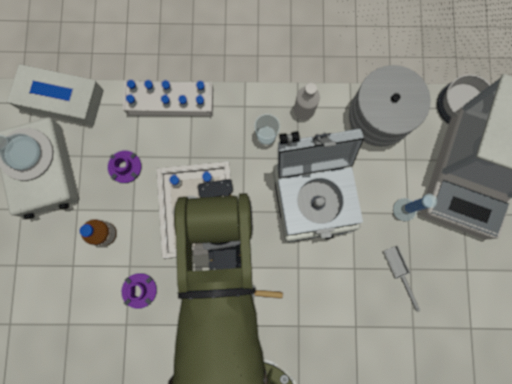

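```bash
python3 - <<'E'
from h import *
a=np.linspace(0,2*np.pi,200)
t=cv2.imread('pics/top6.png'); s=cv2.imread('pics/side6.png')
ring=np.array([mw([.061*np.cos(x),.061*np.sin(x),.135]) for x in a])
for n in('top','side'):
    q=proj(n,ring); print(n,q.min(0),q.max(0), 'shafttop',proj(n,mw([0,0,.131])))
crop(t,300,180,340,220,14,'pics/t_sh.png'); crop(s,235,245,270,285,14,'pics/s_sh.png')
E
```

```text
top [298.19909489 178.19447757] [344.02736526 223.59359554] shafttop [[320.88357923 200.91160571]]
side [226.46413387 236.06054317] [278.46778113 280.10769102] shafttop [[252.47831235 257.961291  ]]
```

View pics/t_sh.png

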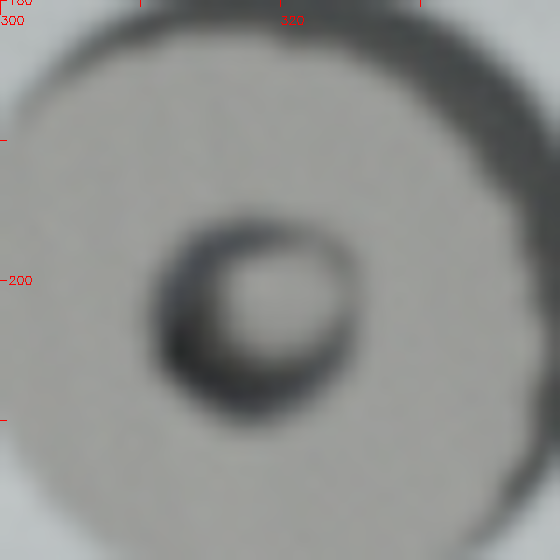

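View pics/s_sh.png

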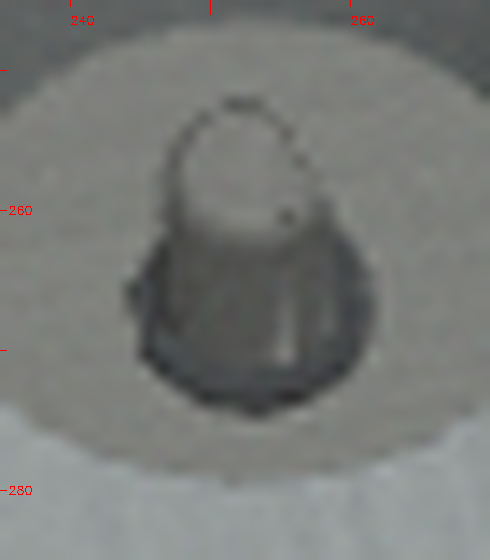

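```bash
sed -i 's/^MILL=.*/MILL=np.array([0.561,-0.1672,0.1755])/' h.py; python3 - <<'E'
from h import *
P=lambda x,y:(235+x/14,245+y/14)
a=atz('side',P(265,105),.129);b=atz('side',P(330,215),.129); d=b-a
print('flat normal world deg',np.degrees(np.arctan2(d[1],d[0]))+90)
t=cv2.imread('pics/top6.png'); s=cv2.imread('pics/side6.png')
def D(R,f,z,yaw):
    h=np.arccos(f/R); A=np.r_[np.linspace(h,2*np.pi-h,60),[h]]
    return np.array([mw([0,0,z])+[R*np.cos(x+yaw),R*np.sin(x+yaw),0] for x in A])
def draw(im,n,box,f,yaws):
    out=[]
    x0,y0,x1,y1=box
    for y in yaws:
        c=cv2.resize(im[y0:y1,x0:x1],None,fx=f,fy=f,interpolation=cv2.INTER_CUBIC)
        c=cv2.convertScaleAbs(c,alpha=1.6,beta=-60)
        if y is not None:
            for R,ff,z,col in((.015,.009,.127,(0,255,255)),(.011,.005,.131,(0,0,255)),(.015,.009,.091,(0,255,0))):
                q=((proj(n,D(R,ff,z,np.radians(y)))-[x0,y0]+.5)*f-.5).astype(np.int32)
                cv2.polylines(c,[q],False,col,1)
            cv2.putText(c,str(y),(5,15),0,.5,(255,0,0),1)
        out.append(c)
    return np.hstack(out)
ys=[None,20,45,70]
cv2.imwrite('pics/ov_s.png',draw(s,'side',(238,245,268,280),6,ys))
cv2.imwrite('pics/ov_t.png',draw(t,'top',(305,188,335,216),6,ys))
E
```

```text
flat normal world deg 23.71243447850732
```

View pics/ov_s.png

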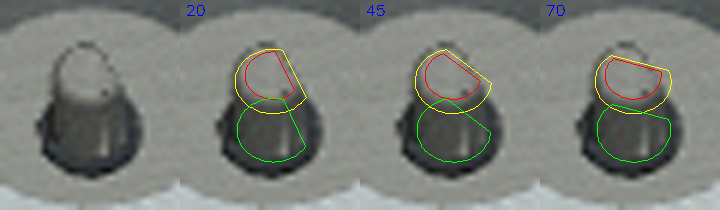

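View pics/ov_t.png

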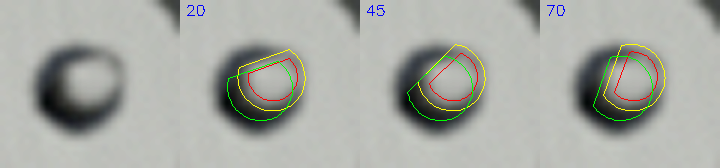

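```bash
cat > ov.py <<'E'
from h import *
def D(R,f,z,yaw,dx=0,dy=0):
    h=np.arccos(f/R); A=np.r_[np.linspace(h,2*np.pi-h,60),[h]]
    return np.array([mw([0,0,z])+[dx+R*np.cos(x+yaw),dy+R*np.sin(x+yaw),0] for x in A])
def panel(im,n,box,f,y,dx,dy,draw=True):
    x0,y0,x1,y1=box
    c=cv2.resize(im[y0:y1,x0:x1],None,fx=f,fy=f,interpolation=cv2.INTER_CUBIC)
    c=cv2.convertScaleAbs(c,alpha=1.8,beta=-80)
    if draw:
        for R,ff,z,col in((.015,.009,.127,(0,255,255)),(.011,.005,.131,(0,0,255))):
            q=((proj(n,D(R,ff,z,np.radians(y),dx,dy))-[x0,y0]+.5)*f-.5).astype(np.int32)
            cv2.polylines(c,[q],False,col,1)
    return c
E
python3 - <<'E'
from ov import *
t=cv2.imread('pics/top6.png'); s=cv2.imread('pics/side6.png')
rows=[]
for dx,dy in((-.001,.003),):
    for im,n,b in((s,'side',(242,248,266,270)),(t,'top',(308,188,332,210))):
        rows.append(np.hstack([panel(im,n,b,8,0,0,0,False)]+[panel(im,n,b,8,y,dx,dy) for y in (12,22,32)]))
cv2.imwrite('pics/ov2.png',np.vstack(rows))
E
```

```text
(no output)
```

View pics/ov2.png

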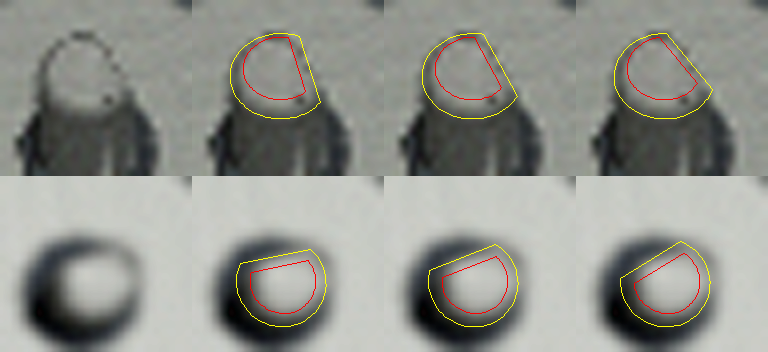

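```bash
cat > rot.py <<'E'
from h import *
def rpts(c,yaw,R,z,f=None):
    h=0 if f is None else np.arccos(f/R); A=np.linspace(h,2*np.pi-h,80); A=np.r_[A,A[:1]]
    return np.array([[c[0]+R*np.cos(x+yaw),c[1]+R*np.sin(x+yaw),z] for x in A])
def draw(im,n,box,f,c,yaw,zb,out):
    x0,y0,x1,y1=box
    k=cv2.resize(im[y0:y1,x0:x1],None,fx=f,fy=f,interpolation=cv2.INTER_CUBIC)
    for R,z,ff,col in((.05,0,None,(0,255,0)),(.05,.012,None,(0,255,255)),(.024,.052,None,(0,0,255)),(.017,.052,.011,(255,0,0))):
        q=((proj(n,rpts(c,yaw,R,zb+z,ff))-[x0,y0]+.5)*f-.5).astype(np.int32); cv2.polylines(k,[q],False,col,1)
    cv2.imwrite(out,k) if out else None
    return k
E
python3 - <<'E'
from rot import *
t=cv2.imread('pics/top0.png'); s=cv2.imread('pics/side0.png')
c=(.537,.197);y=np.radians(77)
a=draw(t,'top',(165,190,215,236),7,c,y,.004,None); b=draw(s,'side',(220,160,265,206),7,c,y,.004,None)
cv2.imwrite('pics/rov.png',np.hstack([a,b]))
E
```

```text
(no output)
```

View pics/rov.png

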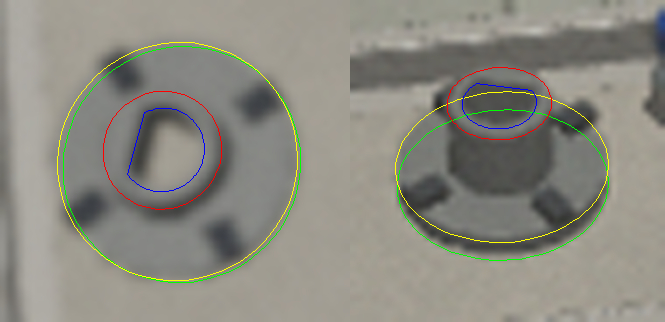

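Overlaying the model at (0.537, 0.197), yaw 77°, matches the rotor's disc, hub and bore flat in both views within about 1 px. The shaft flat's yaw is about 24° from the overlay. The lid is standing open by itself.

```bash
python3 - <<'E'
from h import *
st(); print(rel([.537,.197,.09],[np.pi,0,np.radians(77)]))
E
```

```text
t 8.18 pos [0.4668 0.0676 0.3198] rot [-3.141e+00 -1.000e-03  1.747e+00] mill [-0.0518  0.2476  0.3198] F [ 0.4 -0.1  0.2] w 0.0702 q [ 0.07  0.06  1.54  0.    1.54 -0.11]
([114.8, 91.9, 229.9], [-0.0, -0.001, 0.403])
```

Request:
play_rows:
  moves:
    - {"claw": 0.75,"linear": [60,48,40],"turn": [0,0,0.2]}
    - {"claw": 0.75,"linear": [115,92,80],"turn": [0,0,0.4]}
    - {"claw": 0.75,"linear": [115,92,140],"turn": [0,0,0.403]}
    - {"claw": 0.75,"linear": [115,92,200],"turn": [0,0,0.403]}
    - {"claw": 0.75,"linear": [115,92,230],"turn": [0,0,0.403]}
    - {"claw": 0.75,"linear": [115,92,230],"turn": [0,0,0.403]}

```text
time_s: 8.93
ee_pos: [0.5357, 0.1966, 0.0867]
eef_rot: [-3.135, 0.002, 1.344]
force: [-0.2, -0.4, 1.2]
grip_width: 0.0708
```

```bash
python3 - <<'E'
from h import *
o=st()
im=vision.camera('side'); crop(im,195,100,305,225,5,'pics/side7c.png'); print(proj('side',o['ee_pos']))
print(rel([.537,.197,.025],[np.pi,0,np.radians(77)]))
E
```

```text
t 8.93 pos [0.5357 0.1966 0.0867] rot [-3.135e+00  2.000e-03  1.344e+00] mill [0.0386 0.3626 0.0867] F [-0.2 -0.4  1.2] w 0.0708 q [0.29 0.47 1.58 0.   1.1  0.51]
[[240.17347615 167.31813136]]
([0.0, -0.1, 64.9], [-0.002, -0.0, 0.0])
```

View pics/side7c.png

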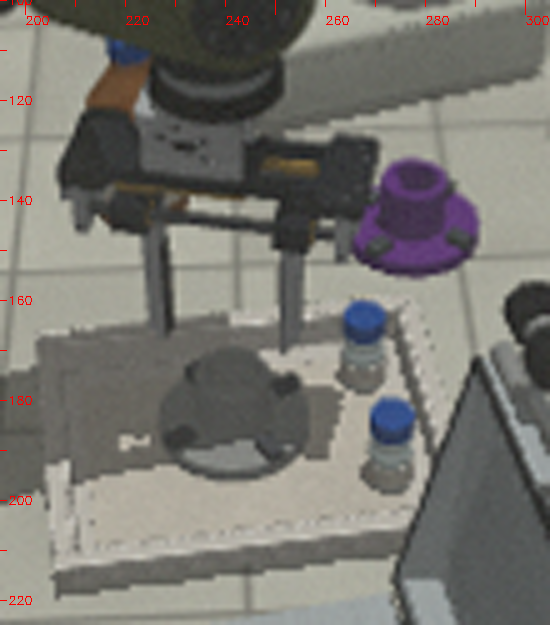

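The fingers straddle the hub: tips at (226,166) and (251,169), hub below at (240,173), and the vials are clear. Descend and grip.

Request:
play_rows:
  force: 35
  moves:
    - {"claw": 0.75,"linear": [0,0,30],"turn": [0,0,0]}
    - {"claw": 0.75,"linear": [0,0,50],"turn": [0,0,0]}
    - {"claw": 0.75,"linear": [0,0,62],"turn": [0,0,0]}
    - {"claw": 0.75,"linear": [0,0,62],"turn": [0,0,0]}
    - {"claw": 0,"linear": [0,0,62],"turn": [0,0,0]}
    - {"claw": 0,"linear": [0,0,62],"turn": [0,0,0]}
    - {"claw": 0,"linear": [0,0,62],"turn": [0,0,0]}

```text
time_s: 9.85
ee_pos: [0.5375, 0.197, 0.0286]
eef_rot: [-3.14, -0.0, 1.344]
force: [0.5, -0.5, 3.4]
grip_width: 0.047
```

Request:
play_rows:
  moves:
    - {"claw": 0,"linear": [0,0,-20],"turn": [0,0,0]}
    - {"claw": 0,"linear": [0,0,-70],"turn": [0,0,0]}
    - {"claw": 0,"linear": [0,0,-130],"turn": [0,0,0]}
    - {"claw": 0,"linear": [0,0,-190],"turn": [0,0,0]}
    - {"claw": 0,"linear": [0,0,-210],"turn": [0,0,0]}
    - {"claw": 0,"linear": [0,0,-210],"turn": [0,0,0]}

```text
time_s: 10.6
ee_pos: [0.5379, 0.197, 0.2395]
eef_rot: [3.141, -0.001, 1.344]
force: [-0.3, 0.1, -4.9]
grip_width: 0.047
```

```bash
python3 - <<'E'
from h import *
o=st()
print(rel(mw([0,0,.24]),[np.pi,0,np.radians(24)]))
print(rel([.45,.05,.24],[np.pi,0,np.radians(50)]))
E
```

```text
t 10.6 pos [0.5379 0.197  0.2395] rot [ 3.141e+00 -1.000e-03  1.344e+00] mill [0.0408 0.3626 0.2395] F [-0.3  0.1 -4.9] w 0.047 q [0.29 0.33 1.41 0.   1.41 0.51]
([-349.7, 104.3, -1.0], [-0.0, -0.002, 0.925])
([-163.0, -52.6, -0.8], [0.0, -0.002, 0.472])
```

Lifted, with about 4.9 N of weight. Next I carry it round the front to above the shaft.

Request:
play_rows:
  moves:
    - {"claw": 0,"linear": [-55,-20,0],"turn": [0,0,0.16]}
    - {"claw": 0,"linear": [-110,-35,0],"turn": [0,0,0.32]}
    - {"claw": 0,"linear": [-163,-45,0],"turn": [0,0,0.48]}
    - {"claw": 0,"linear": [-215,-20,0],"turn": [0,0,0.62]}
    - {"claw": 0,"linear": [-265,20,0],"turn": [0,0,0.76]}
    - {"claw": 0,"linear": [-310,65,0],"turn": [0,0,0.88]}
    - {"claw": 0,"linear": [-349,104,0],"turn": [0,0,0.925]}
    - {"claw": 0,"linear": [-349,104,0],"turn": [0,0,0.925]}

```text
time_s: 11.6
ee_pos: [0.5609, -0.1692, 0.2353]
eef_rot: [-3.137, 0.003, 0.415]
force: [-0.6, 0.7, -4.1]
grip_width: 0.0467
```

```bash
python3 - <<'E'
from rot import *
o=st()
s=vision.camera('side'); cv2.imwrite('pics/side8.png',s)
t=vision.camera('top'); cv2.imwrite('pics/top8.png',t)
c=o['ee_pos'][:2]; zb=o['ee_pos'][2]-.0246; y=o['eef_rot'][2]
b=draw(s,'side',(200,190,310,290),6,c,y,zb,'pics/rov8.png')
E
```

```text
t 11.6 pos [ 0.5609 -0.1692  0.2353] rot [-3.137e+00  3.000e-03  4.150e-01] mill [-0.0005 -0.0019  0.2353] F [-0.6  0.7 -4.1] w 0.0467 q [-0.36  0.36  1.37  0.    1.42  0.8 ]
```

View pics/rov8.png

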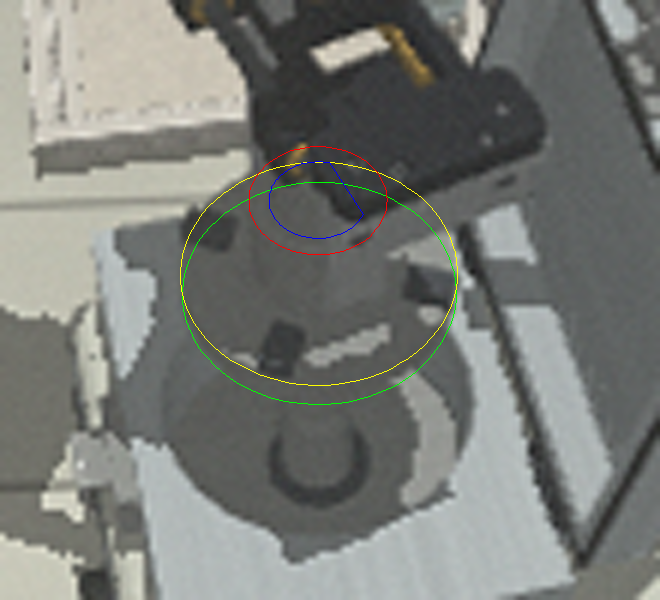

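View pics/top8.png

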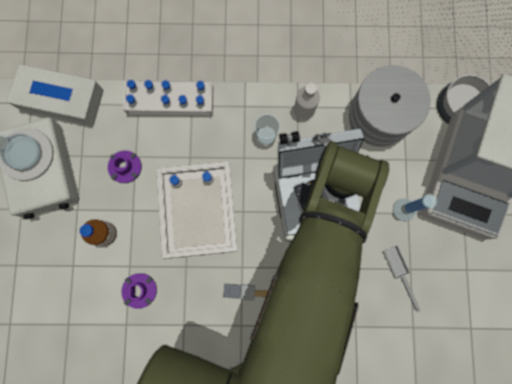

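```bash
python3 - <<'E'
from rot import *
s=cv2.imread('pics/side8.png'); o=get_obs()
c=np.array([.5609,-.1692]);y=.415;zb=.2353-.0246
B=lambda c,y:np.array([[c[0]+.041*np.cos(y+a),c[1]+.041*np.sin(y+a),zb+.016] for a in np.radians([45,135,225,315])])
print((proj('side',B(c,y))-[200,190])*6)
k=cv2.convertScaleAbs(s[190:290,200:310],alpha=2.2,beta=-60); k=cv2.resize(k,None,fx=6,fy=6,interpolation=cv2.INTER_CUBIC)
for R,z,col in((.05,0,(0,255,0)),):
    q=((proj('side',rpts(c,y,R,zb+z))-[200,190]+.5)*6).astype(np.int32); cv2.polylines(k,[q],False,col,1)
for p in (proj('side',B(c,y))-[200,190]+.5)*6: cv2.circle(k,tuple(p.astype(int)),3,(0,0,255),-1)
cv2.imwrite('pics/rov8b.png',k)
E
```

```text
[[352.02810273 175.91075354]
 [209.93641302 231.27281783]
 [278.57351262 349.49820878]
 [425.68761145 288.89288027]]
```

View pics/rov8b.png

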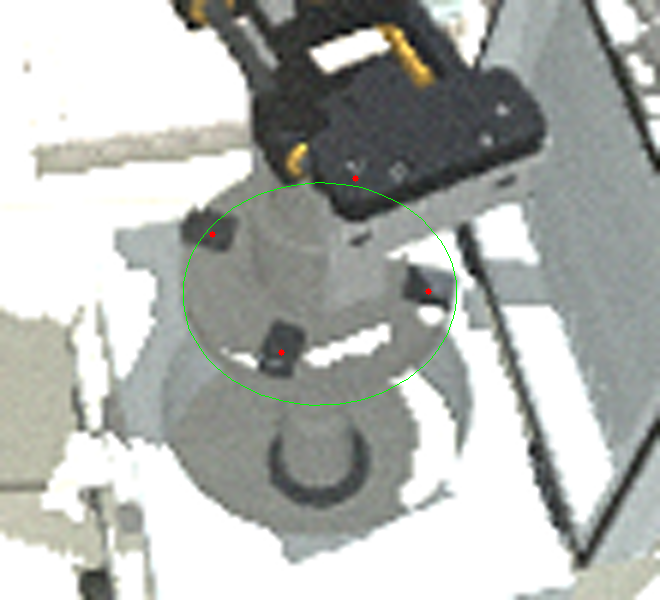

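```bash
python3 - <<'E'
from h import *
a=np.linspace(0,2*np.pi,100)
for R in (.021,.022,.023):
  for z in (.085,.091):
    for n in('side','top'):
        q=proj(n,np.array([mw([R*np.cos(x),R*np.sin(x),z]) for x in a])); print(R,z,n,q.min(0).round(1),q.max(0).round(1))
print('obs side u 244.3..261.6 vmax 274.6; top 310.9..325.7, 194.9..210.4')
E
```

```text
0.021 0.085 side [244.7 260.3] [261.8 275.1]
0.021 0.085 top [310.1 195.1] [325.2 210.1]
0.021 0.091 side [244.7 258.9] [261.8 273.8]
0.021 0.091 top [310.3 194.8] [325.5 209.8]
0.022 0.085 side [244.3 259.9] [262.2 275.4]
0.022 0.085 top [309.7 194.8] [325.6 210.5]
0.022 0.091 side [244.2 258.6] [262.2 274.1]
0.022 0.091 top [310.  194.4] [325.9 210.2]
0.023 0.085 side [243.9 259.6] [262.6 275.8]
0.023 0.085 top [309.4 194.4] [325.9 210.8]
0.023 0.091 side [243.8 258.3] [262.7 274.5]
0.023 0.091 top [309.6 194.1] [326.3 210.6]
obs side u 244.3..261.6 vmax 274.6; top 310.9..325.7, 194.9..210.4
```

```bash
python3 - <<'E'
from h import *
st(); print(rel([.5605,-.1672,.161],[np.pi,0,np.radians(24)]))
E
```

```text
t 11.7 pos [ 0.5602 -0.1664  0.2368] rot [-3.138e+00  1.000e-03  4.190e-01] mill [-0.0006  0.0009  0.2368] F [ 0.1  0.5 -3.9] w 0.0475 q [-0.35  0.36  1.37  0.    1.42  0.8 ]
([0.0, 1.1, 75.8], [-0.004, 0.001, -0.0])
```

Request:
play_rows:
  moves:
    - {"claw": 0,"linear": [0,1,30],"turn": [-0.003,0,0]}
    - {"claw": 0,"linear": [0,1,60],"turn": [-0.003,0,0]}
    - {"claw": 0,"linear": [0,1,74],"turn": [-0.003,0,0]}
    - {"claw": 0,"linear": [0,1,74],"turn": [-0.003,0,0]}
    - {"claw": 0,"linear": [0,1,74],"turn": [-0.003,0,0]}

```text
time_s: 12.32
ee_pos: [0.5608, -0.167, 0.164]
eef_rot: [3.141, 0.0, 0.419]
force: [0.0, -0.6, -3.6]
grip_width: 0.0469
```

```bash
python3 - <<'E'
from rot import *
o=st(); s=vision.camera('side'); cv2.imwrite('pics/side9.png',s)
k=cv2.convertScaleAbs(s[200:300,200:310],alpha=1.8,beta=-30); cv2.imwrite('pics/side9c.png',cv2.resize(k,None,fx=6,fy=6,interpolation=cv2.INTER_CUBIC))
print(rel([.5605,-.1672,.150],[np.pi,0,np.radians(24)]))
E
```

```text
t 12.32 pos [ 0.5608 -0.167   0.164 ] rot [3.141 0.    0.419] mill [-1.00e-04  2.00e-04  1.64e-01] F [ 0.  -0.6 -3.6] w 0.0469 q [-0.35  0.41  1.47 -0.    1.26  0.8 ]
([-0.4, -0.1, 14.1], [0.001, -0.0, 0.0])
```

View pics/side9c.png

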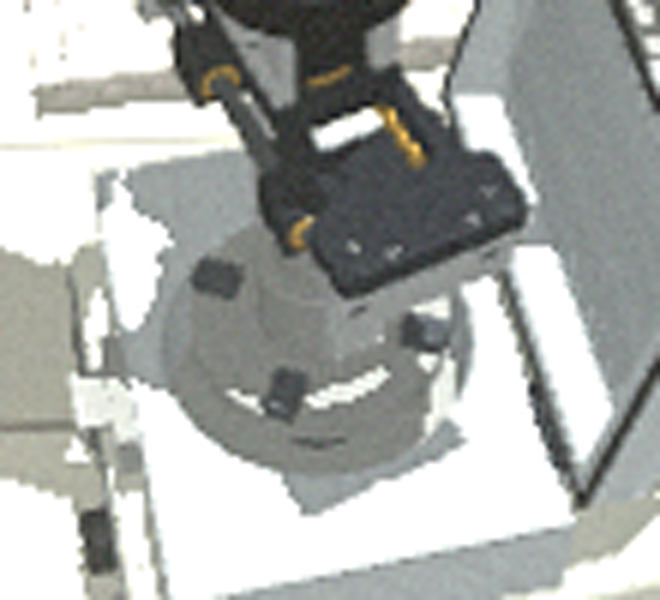

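The rotor is level above the chamber, with its rim centred in the opening, and the gripper is clear of the lid. Lower gently.

Request:
play_rows:
  moves:
    - {"claw": 0,"linear": [0,0,3],"turn": [0,0,0]}
    - {"claw": 0,"linear": [0,0,5],"turn": [0,0,0]}
    - {"claw": 0,"linear": [0,0,7],"turn": [0,0,0]}
    - {"claw": 0,"linear": [0,0,9],"turn": [0,0,0]}
    - {"claw": 0,"linear": [0,0,11],"turn": [0,0,0]}
    - {"claw": 0,"linear": [0,0,12],"turn": [0,0,0]}

```text
time_s: 13.12
ee_pos: [0.5608, -0.1671, 0.1519]
eef_rot: [3.141, 0.0, 0.419]
force: [0.9, -0.3, -3.7]
grip_width: 0.0472
```

Request:
play_rows:
  moves:
    - {"claw": 0,"linear": [0,0,2],"turn": [0,0,0]}
    - {"claw": 0,"linear": [0,0,4],"turn": [0,0,0]}
    - {"claw": 0,"linear": [0,0,6],"turn": [0,0,0]}
    - {"claw": 0,"linear": [0,0,8],"turn": [0,0,0]}
    - {"claw": 0,"linear": [0,0,9],"turn": [0,0,0]}

```text
time_s: 13.75
ee_pos: [0.5608, -0.1671, 0.1427]
eef_rot: [3.141, 0.0, 0.419]
force: [0.5, 0.0, -3.2]
grip_width: 0.0473
```

Now past the bevel with no contact force. Keep lowering.

Request:
play_rows:
  moves:
    - {"claw": 0,"linear": [0,0,3],"turn": [0,0,0]}
    - {"claw": 0,"linear": [0,0,6],"turn": [0,0,0]}
    - {"claw": 0,"linear": [0,0,9],"turn": [0,0,0]}
    - {"claw": 0,"linear": [0,0,12],"turn": [0,0,0]}
    - {"claw": 0,"linear": [0,0,15],"turn": [0,0,0]}
    - {"claw": 0,"linear": [0,0,18],"turn": [0,0,0]}
    - {"claw": 0,"linear": [0,0,20],"turn": [0,0,0]}

```text
time_s: 14.62
ee_pos: [0.5608, -0.1671, 0.1225]
eef_rot: [3.141, 0.0, 0.419]
force: [-0.1, 0.1, -3.6]
grip_width: 0.0469
```

Request:
play_rows:
  moves:
    - {"claw": 0,"linear": [0,0,1.5],"turn": [0,0,0]}
    - {"claw": 0,"linear": [0,0,3],"turn": [0,0,0]}
    - {"claw": 0,"linear": [0,0,4],"turn": [0,0,0]}
    - {"claw": 0,"linear": [0,0,5],"turn": [0,0,0]}
    - {"claw": 0,"linear": [0,0,6],"turn": [0,0,0]}
    - {"claw": 0,"linear": [0,0,6.5],"turn": [0,0,0]}

```text
time_s: 15.38
ee_pos: [0.5608, -0.1671, 0.1159]
eef_rot: [3.141, 0.0, 0.419]
force: [-1.3, -0.7, -3.5]
grip_width: 0.047
```

Request:
play_rows:
  moves:
    - {"claw": 0,"linear": [0,0,0.7],"turn": [0,0,0]}
    - {"claw": 0,"linear": [0,0,1.4],"turn": [0,0,0]}
    - {"claw": 0,"linear": [0,0,2],"turn": [0,0,0]}
    - {"claw": 0,"linear": [0,0,2],"turn": [0,0,0]}

```text
time_s: 15.88
ee_pos: [0.561, -0.1671, 0.1155]
eef_rot: [3.14, -0.001, 0.419]
force: [-7.0, 2.0, 12.5]
grip_width: 0.0471
```

Contact at TCP z = 0.1155, and fully home was predicted at 0.1156. Relieve the push and open just enough.

Request:
play_rows:
  moves:
    - {"claw": 0,"linear": [0,0,0],"turn": [0,0,0]}
    - {"claw": 0,"linear": [0,0,0],"turn": [0,0,0]}
    - {"claw": 0.62,"linear": [0,0,0],"turn": [0,0,0]}
    - {"claw": 0.62,"linear": [0,0,0],"turn": [0,0,0]}
    - {"claw": 0.62,"linear": [0,0,0],"turn": [0,0,0]}
    - {"claw": 0.62,"linear": [0,0,0],"turn": [0,0,0]}

```text
time_s: 16.62
ee_pos: [0.561, -0.1671, 0.1155]
eef_rot: [3.14, -0.001, 0.419]
force: [-0.6, 0.3, 0.6]
grip_width: 0.0584
```

Request:
play_rows:
  moves:
    - {"claw": 0.62,"linear": [0,0,-15],"turn": [0,0,0]}
    - {"claw": 0.62,"linear": [0,0,-35],"turn": [0,0,0]}
    - {"claw": 0.62,"linear": [0,0,-70],"turn": [0,0,0]}
    - {"claw": 0.62,"linear": [0,0,-120],"turn": [0,0,0]}
    - {"claw": 0.62,"linear": [-70,30,-140],"turn": [0,0,0]}
    - {"claw": 0.62,"linear": [-130,40,-140],"turn": [0,0,0]}
    - {"claw": 0.62,"linear": [-190,0,-140],"turn": [0,0,0]}
    - {"claw": 0.62,"linear": [-220,-40,-140],"turn": [0,0,0]}

```text
time_s: 17.62
ee_pos: [0.347, -0.2224, 0.2561]
eef_rot: [3.139, -0.001, 0.417]
force: [-0.6, -0.2, 0.4]
grip_width: 0.0581
```

```bash
python3 - <<'E'
from rot import *
o=st(); s=vision.camera('side'); cv2.imwrite('pics/side10.png',s); t=vision.camera('top'); cv2.imwrite('pics/top10.png',t)
y=np.radians(24);c=(.5605,-.1672)
a=draw(s,'side',(215,215,295,295),5,c,y,.091,None);b=draw(t,'top',(285,165,355,245),5,c,y,.091,None)
cv2.imwrite('pics/fin.png',np.hstack([a,b]))
crop(s,215,215,295,295,7,'pics/fs.png')
E
```

```text
t 17.62 pos [ 0.347  -0.2224  0.2561] rot [ 3.139e+00 -1.000e-03  4.170e-01] mill [-0.2204 -0.017   0.2561] F [-0.6 -0.2  0.4] w 0.0581 q [-0.66 -0.06  1.8  -0.    1.39  0.49]
```

View pics/fin.png

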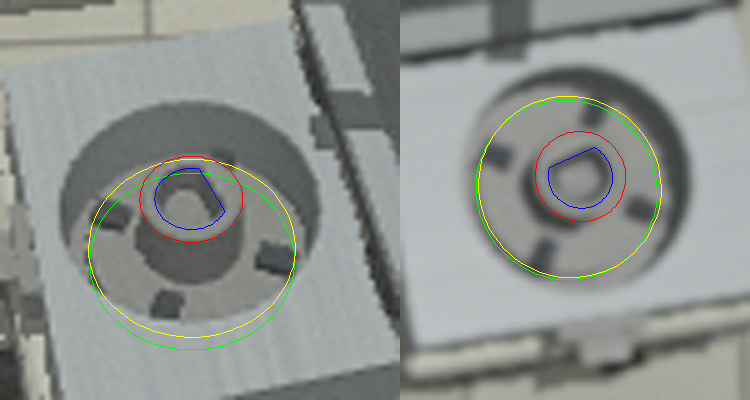

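View pics/side10.png

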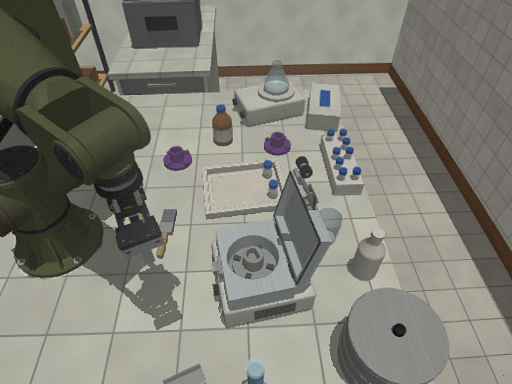

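View pics/fs.png

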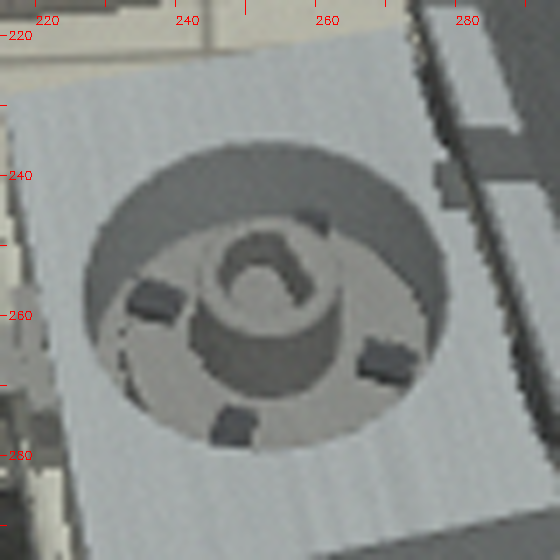

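The final views show the rotor in the chamber. Hub top, bore flat and beaters match the model at the home pose in both cameras within about 1 px, side hub at (252,252). The lid stays back past upright, and the vials, beaker, bottle and cylinder are all standing. Handing in.

```bash
python3 - <<'E'
from h import *
st()
from station import hand_in
print(hand_in())
E
```

```text
t 17.73 pos [ 0.3452 -0.2206  0.2565] rot [ 3.139e+00 -1.000e-03  4.180e-01] mill [-0.2218 -0.0149  0.2565] F [ 1.8 -0.7 -0.2] w 0.0582 q [-0.66 -0.06  1.81 -0.    1.39  0.5 ]
the job is handed in; nothing more can be done
None
```

The job is done and handed in at 17.7 s. I pulled the latch open, swung the lid back to about 1.8 rad by its handle, and fitted the steel rotor onto the shaft, hub up and flat to flat, before letting go and backing away.

- **Seating:** The rotor went down with no resistance until firm contact at a fingertip height of 0.1155 m; fully home was predicted at 0.1156 m. I pushed it down with about 12 N, then relieved that before opening the jaws.
- **Last pictures:** In both camera views the rotor lies within about 1 px (roughly 2–3 mm) of the fully-home position. The lid stays open by itself, and the vials and glassware are standing.
- **Disagreements:** Early estimates of the mill's position from the two cameras differed by about 2–5 mm. I re-measured it from the open chamber before fitting the rotor. No check failed.

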